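# Snap the packing-box lid shut all round

## Robot

A 7-joint arm with a two-finger parallel gripper is mounted at the origin on the work surface. World frame = base frame: x ahead of the robot, y to its left, z up, the work surface at z = 0. Lengths are in m, angles in rad, forces in N, time in s.
With the tool pointing down it reaches from about 0.425 to 0.875 m from the base axis. Payload 4.7 kg.
Tool frame: the origin (TCP) lies on the centre line of the jaws, within the pads' length; the fingertips stand ahead of it and the grasp point (between the pads) lies 2 mm behind it (nose_length is the z of the fingertips in the tool frame, in m); z points along the fingers, y is the line along which they close (so a half turn about z gives the same grasp; the last joint's range is limited). The gripper opens to 87 mm and grips with 3 to 60 N. Pads are 19 mm wide; open, the fingers measure 117 mm over their backs; the gripper's body (75 mm by 190 mm) begins 51 mm behind the grasp point.
Start: joints at [1.202, 0.321, -0.07, 1.45, 0.023, 1.371, -0.057], TCP at [0.243, -0.603, 0.24] pointing down, gripper open.
Joint ranges: [-2.86, 2.86], [-0.3, 2.09], [-1.38, 1.24], [0.06, 2.45], [-1.56, 4.7], [0.09, 2.05], [-2.69, 2.69]. Speed limits (rad/s): [2.57, 2.57, 3.14, 3.14, 3.14, 3.14, 3.14].

## Interface

Orientations are given as a rotation vector (axis times angle).
In Python, from bench import * gives the robot as it stands.
- The arm moves only by the tool send_rows, never from a script. Its arguments are lists of equal length, an entry for each row: "xyz": the shift along the tool's x, y, z in mm, a list of three; "dr": the turn, a rotation vector about the tool's x, y, z in rad, a list of three. A call has exactly 10 rows; each row is the pose to reach, as a shift and turn from the pose commanded when the call began, along the tool's axes at that moment; what a row does not reach only later rows make up. A row lasts 1/12 s, in which the tool goes at most 41.7 mm and 7.16 degrees, less where a joint would pass 70% of its speed; a pose out of reach is approached as far as the arm can. A call with a gripper value outside its range is refused whole. "jaw" is the finger opening in mm, from 0 to 87, set as the call begins (left out, the last holds). The fingers move at their own pace and stop on an object; "grip_force" is the grip in N (left out, the last holds). Time passes only in rows, so rows that repeat a pose let the fingers close, or fill a call up. It gives the time, the measured TCP pose, the force, the opening and the grip force at its end, in the units of the state.
- get_state(): the state, without advancing time (a new reading comes with each control period).
- get_image(name): name is "scene" or "top" or "wrist"; returns the picture (420x560x3 uint8, red, green, blue); there is no depth.
- calibration(name): a dict with "vfov" (degrees; the focal length in pixels is half the picture's height over the tangent of half this angle, whatever the lens; pixels are square), "cx", "cy" (the principal point, pixels), "k1" (the pictures are not rectified: a ray, as slopes to the right and down, at radius r is drawn at 1 + k1 r^2 times it, then the intrinsics apply), "rvec" (rotation vector, rad) and "tvec" (3), from world to camera coordinates, as OpenCV has them; the wrist camera has in their place "hand_eye" (4x4, takes a point from camera to tool coordinates, whose origin is the TCP and whose axes are the flange's). Camera axes: x right, y down, z forward; pixel columns grow to the right and rows downward; lengths in m; the calibration is good to about 2 mm. A picture is of the moment at which its call begins: read the wrist's pose just before it. calibration takes no time and is no camera call.
- close_job(): hands the job in; it is judged then, once.
The state is a dict: "time": time; "joint_positions": joint angles; "qd": joint speeds; "joint_torque": joint torques, N m; "position": TCP position; "tool_rot": TCP orientation; "ft_force": force on the tool from outside, world axes, zero at the start; "torque": the same for the moment, N m; "grip_width": opening from 0.0 (shut) to 1.0 (fully open); "grip_force": force on a finger pad.
Only numpy, scipy, OpenCV 4.12 (cv2) and the standard library are available. Lean on these libraries where they do the work, as an engineer would, in place of code of your own. Each camera call takes 0.05 s, during which the arm holds its last target. There are 200 camera calls.

## Task

The lid is on the white packing box, but its four yellow rim sections still stand up. Press round the rim with the fingertips, section by section, until all four have clicked down flush. Do not lift or tip the box or push it away from its place, and leave the tumbler, the tape roll and the jar alone.

Things in the scene. Friction and masses are not known exactly. Their poses are not given: they have to be found in the camera images.
- box: white packing box, lid on, about 2 kg, loose; 220 (own x) x 160 (own y) x 100 mm high; origin: centre of underside, z up. The flat lid top is 100 mm above it: white centre panel 152 x 92 mm, white 34 mm corners, and between them four yellow rim sections, one per edge, hinged to the panel. Not shut, a section slopes up to its outer edge, 9 mm above the lid; shut, it is flush with the panel
- end_a_pad (a point): where to press the yellow rim section at the box's +x end: centre of the 16 mm red dot on its upper face, 24 mm out from the hinge, 10 mm in from the outer edge; it moves with the section. Section 89 mm long, 33 deep, 6 thick. Shut, the dot is level with the lid top (100 mm over the box's underside); raised, about 7 mm higher
- end_a (a joint): hinge angle of the rim section at the box's +x end, rad: 0 = raised (as found), 0.28 = shut and flush (hard stop). It is a snap: pressing on the dot takes about 4 N at first and less farther down; past half way (0.14) it jumps shut by itself and stays shut; let go before half way, it springs up again
- side_b_pad (a point): where to press the yellow rim section at the box's +y long side: centre of the 16 mm red dot on its upper face, 24 mm out from the hinge, 10 mm in from the outer edge; it moves with the section. Section 149 mm long, 33 deep, 6 thick. Shut, the dot is level with the lid top (100 mm over the box's underside); raised, about 7 mm higher
- side_b (a joint): hinge angle of the rim section at the box's +y long side, rad: 0 = raised (as found), 0.28 = shut and flush (hard stop). It is a snap: pressing on the dot takes about 4 N at first and less farther down; past half way (0.14) it jumps shut by itself and stays shut; let go before half way, it springs up again
- end_c_pad (a point): where to press the yellow rim section at the box's -x end: centre of the 16 mm red dot on its upper face, 24 mm out from the hinge, 10 mm in from the outer edge; it moves with the section. Section 89 mm long, 33 deep, 6 thick. Shut, the dot is level with the lid top (100 mm over the box's underside); raised, about 7 mm higher
- end_c (a joint): hinge angle of the rim section at the box's -x end, rad: 0 = raised (as found), 0.28 = shut and flush (hard stop). It is a snap: pressing on the dot takes about 4 N at first and less farther down; past half way (0.14) it jumps shut by itself and stays shut; let go before half way, it springs up again
- side_d_pad (a point): where to press the yellow rim section at the box's -y long side: centre of the 16 mm red dot on its upper face, 24 mm out from the hinge, 10 mm in from the outer edge; it moves with the section. Section 149 mm long, 33 deep, 6 thick. Shut, the dot is level with the lid top (100 mm over the box's underside); raised, about 7 mm higher
- side_d (a joint): hinge angle of the rim section at the box's -y long side, rad: 0 = raised (as found), 0.28 = shut and flush (hard stop). It is a snap: pressing on the dot takes about 4 N at first and less farther down; past half way (0.14) it jumps shut by itself and stays shut; let go before half way, it springs up again
- tumbler: green glass tumbler, open top, 68 mm across, 105 mm high, loose; origin at the centre of its underside, z up; bystander
- tape: roll of yellow packing tape lying flat, 90 mm across, 48 mm high, loose; origin at the centre of its underside, z up; bystander
- jar: glass jar with red cap, 60 mm across, 90 mm high, loose; origin at the centre of its underside, z up; bystander

How it is judged:
At the end, for the whole second after the job is handed in: all four rim sections are shut (each hinge above 0.22 rad, outer edge within 2 mm of flush); the box stands level and at rest on the table within 50 mm of where it was; tumbler, tape roll and jar stand upright within 30 mm of where they were (value of joint each of end_a, side_b, end_c, side_d above 0.22 rad and distance of box from where it was at the start of the episode below 0.05 m and angle between box's own z axis and vertical below 0.05 rad and linear speed of box below 0.02 m/s and distance of each of tumbler, tape, jar from where it was at the start of the episode below 0.03 m and angle between each of tumbler, tape, jar's own z axis and vertical below 0.1 rad); the robot touches nothing.
It fails at once if the box is lifted off the table (more than 12 mm) (height (world z) of box above 0.012 m).
It fails at once if the box is tipped (more than about 9 degrees) (angle between box's own z axis and vertical above 0.15 rad).
It fails at once if the box is pushed more than 50 mm from its place (distance of box from where it was at the start of the episode above 0.05 m).
It fails at once if the tumbler, tape roll or jar is moved more than 30 mm or tipped over (distance of any of tumbler, tape, jar from where it was at the start of the episode above 0.03 m or angle between any of tumbler, tape, jar's own z axis and vertical above 0.3 rad).
It also fails if it takes over 58 s, if anything falls off the work surface, if the arm or the gripper's body presses on something with over 40 N, if the wrist force passes 120 N, or if a joint passes its speed limit or range.

## Working session

There is one attempt and no reset: what is moved stays moved. The work goes in short steps, Python scripts to look and compute and a tool call to move; the robot and the scene stay as the last step left them, time stands still between calls to the robot, and variables do not carry over. Pictures are saved under pics/ and viewed, at most 10 in all, crops included, and the job is handed in when it is done.

Besides the shell and the picture viewer there is one more tool, called as name(argument=value, ...), one argument or row to a line, values as JSON. send_rows: Moves the arm, as the interface text tells. Its arguments: {"type":"object","properties":{"xyz":{"type":"array"},"dr":{"type":"array"},"jaw":{"type":"number"},"grip_force":{"type":"number"}},"required":["xyz","dr"]}

```bash
mkdir -p pics; cat > h.py <<'E'
from bench import *
import numpy as np, cv2
from scipy.spatial.transform import Rotation as R
def ray(name,uv,st=None):
    c=calibration(name); f=210/np.tan(np.radians(c["vfov"])/2)
    d=(np.atleast_2d(uv).astype(float)-[c["cx"],c["cy"]])/f; u=d.copy()
    for _ in range(20): u=d/(1+c["k1"]*(u**2).sum(1,keepdims=True))
    v=np.c_[u,np.ones(len(u))]
    if "rvec" in c:
        M=R.from_rotvec(c["rvec"]).as_matrix(); return -M.T@np.array(c["tvec"]), v@M
    H=np.array(c["hand_eye"]); T=R.from_rotvec(st["tool_rot"]).as_matrix()
    return T@H[:3,3]+st["position"], v@(T@H[:3,:3]).T
def on(name,uv,z,st=None):
    o,d=ray(name,uv,st); return o+d*((z-o[2])/d[:,2])[:,None]
def reds(im):
    h=cv2.cvtColor(im,cv2.COLOR_RGB2HSV)
    m=(((h[...,0]<8)|(h[...,0]>172))&(h[...,1]>140)&(h[...,2]>80)).astype(np.uint8)
    n,l,s,c=cv2.connectedComponentsWithStats(m)
    return [(c[i].round(1),s[i,4],s[i,2:4]) for i in range(1,n) if s[i,4]>12]
E
python3 - <<'E'
from h import *
s=get_state(); print(s["position"],s["tool_rot"],s["time"]); 
try: print(nose_length)
except Exception as e: print(e)
ims=[]
for n in("top","scene"):
    im=get_image(n); cv2.imwrite(f"pics/{n}.png",im[...,::-1])
    print(n)
    for c,a,w in reds(im): print(c,a,w,on(n,c,.107).round(3))
cv2.imwrite
E
```

```text
[ 0.24252447 -0.60250883  0.23845081] [-3.08240531e+00 -5.97260772e-01  7.34607371e-04] 0.0
0.017
top
[278.2 141.6] 657 [29 28] [[0.724 0.018 0.107]]
[312.7 189.8] 46 [8 8] [[ 0.638 -0.04   0.107]]
[359.3 243.1] 49 [8 7] [[ 0.546 -0.116  0.107]]
[278.9 251.4] 45 [7 8] [[0.535 0.019 0.107]]
[325.7 305.8] 51 [8 8] [[ 0.443 -0.057  0.107]]
scene
[184.9 173.6] 37 [7 6] [[ 0.443 -0.055  0.107]]
[244.2 184.8] 36 [7 7] [[0.535 0.021 0.107]]
[185.4 224.1] 36 [8 6] [[ 0.546 -0.115  0.107]]
[249.8 237.1] 33 [8 6] [[ 0.639 -0.038  0.107]]
[307.6 261.7] 632 [30 27] [[0.738 0.012 0.107]]
```

View pics/top.png

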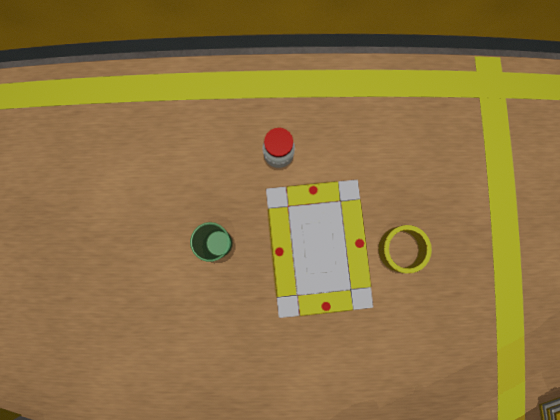

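View pics/scene.png

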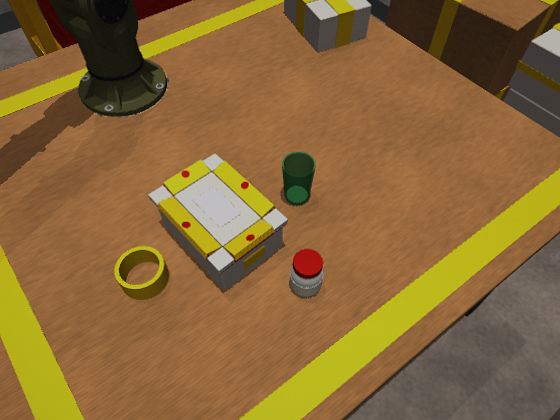

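Both views show the white box. The dots agree to about 2 mm: A (312,190), D (359,243), B (279,251) and C (326,306). The spacings of about 196 and 135 mm fit the box, and all the dots are in reach. Next I work out the moves in tool axes.

```bash
cat > rel.py <<'E'
from h import *
D={'A':(.6385,-.039),'B':(.535,.020),'C':(.443,-.056),'D':(.546,-.1155)}
s=get_state(); T=R.from_rotvec(s["tool_rot"]).as_matrix()
print(s["time"],s["position"].round(4) if hasattr(s["position"],'round') else s["position"],np.round(s["ft_force"],1)); print(T.round(3))
for k,v in D.items(): print(k,(T.T@(np.array([*v,.17+nose_length-.017])-s["position"])*1000).round(1))
E
python3 rel.py
```

```text
0.1 [ 0.2426 -0.6025  0.2386] [-1.1  0.6 -0.2]
[[ 0.928  0.374 -0.001]
 [ 0.374 -0.928  0.002]
 [-0.    -0.002 -1.   ]]
A [ 577.8 -374.7   69.1]
B [ 503.8 -468.1   69.3]
C [ 390.1 -432.    69.3]
D [ 463.4 -338.3   69.1]
```

send_rows(
  xyz=[
    [20,-15,0],
    [50,-36,0],
    [80,-58,0],
    [110,-80,0],
    [140,-102,0],
    [170,-124,0],
    [200,-146,0],
    [230,-168,0],
    [260,-190,0],
    [290,-212,0],
  ],
  dr=[
    [0,0,0],
    [0,0,0],
    [0,0,0],
    [0,0,0],
    [0,0,0],
    [0,0,0],
    [0,0,0],
    [0,0,0],
    [0,0,0],
    [0,0,0],
  ],
  jaw=0,
)

```text
time: 0.93
position: [0.433, -0.2962, 0.2393]
tool_rot: [-3.084, -0.598, 0.001]
ft_force: [0.9, -1.0, -0.1]
grip_width: 0.328
grip_force: 0.0
```

send_rows(
  xyz=[
    [30,-22,5],
    [60,-44,15],
    [90,-66,25],
    [120,-88,35],
    [145,-106,45],
    [163,-118,55],
    [171,-124,62],
    [173,-126,65],
    [173,-126,65],
    [173,-126,65],
  ],
  dr=[
    [0,0,0],
    [0,0,0],
    [0,0,0],
    [0,0,0],
    [0,0,0],
    [0,0,0],
    [0,0,0],
    [0,0,0],
    [0,0,0],
    [0,0,0],
  ],
)

```text
time: 1.77
position: [0.5453, -0.1185, 0.1745]
tool_rot: [3.084, 0.594, -0.002]
ft_force: [0.3, -0.7, 0.2]
grip_width: 0.003
grip_force: 0.0
```

```bash
python3 rel.py; python3 - <<'E'
from h import *
s=get_state(); print(s["grip_width"]); im=get_image("wrist"); cv2.imwrite("pics/w1.png",im[...,::-1])
for c,a,w in reds(im): print(c,a,w,on("wrist",c,.107,s).round(4))
E
```

```text
1.7667 [ 0.5453 -0.1185  0.1745] [ 0.3 -0.7  0.2]
[[ 0.928  0.371 -0.001]
 [ 0.371 -0.928 -0.001]
 [-0.001  0.001 -1.   ]]
A [116.1 -39.2   4.3]
B [  41.9 -132.4    4.4]
C [-71.7 -96.    4.5]
D [ 1.8 -2.5  4.5]
0.002864919921180399
[215.6  58. ] 436 [22 25] [[ 0.6381 -0.0391  0.107 ]]
[283.  75.] 13 [3 9] [[ 0.645  -0.0841  0.107 ]]
[ 92.2 170.2] 355 [23 20] [[0.5345 0.0207 0.107 ]]
[272.  221.9] 265 [19 19] [[ 0.546  -0.1153  0.107 ]]
[153.2 306.9] 31 [ 4 12] [[ 0.4389 -0.0507  0.107 ]]
```

View pics/w1.png

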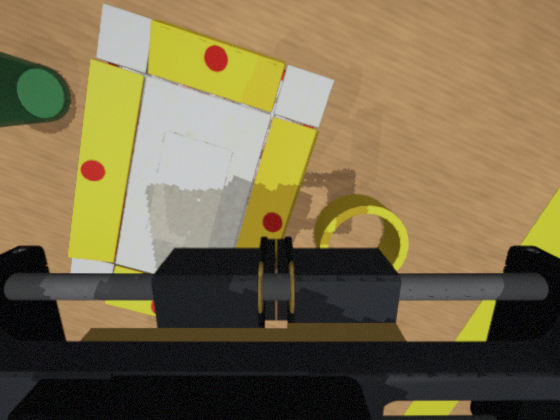

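The wrist view confirms the dots within 1 mm: D (272,222), A (216,58) and B (92,170). I press D.

send_rows(
  xyz=[
    [2,-2,15],
    [2,-2,30],
    [2,-2,40],
    [2,-2,46],
    [2,-2,49],
    [2,-2,51],
    [2,-2,53],
    [2,-2,55],
    [2,-2,56],
    [2,-2,56],
  ],
  dr=[
    [0,0,0],
    [0,0,0],
    [0,0,0],
    [0,0,0],
    [0,0,0],
    [0,0,0],
    [0,0,0],
    [0,0,0],
    [0,0,0],
    [0,0,0],
  ],
)

```text
time: 2.65
position: [0.5472, -0.1134, 0.1183]
tool_rot: [-3.084, -0.598, -0.0]
ft_force: [0.1, -0.3, 0.5]
grip_width: 0.004
grip_force: 0.0
```

Tip at 0.101 m with no load left, so D has probably snapped shut. I lift and move to A.

send_rows(
  xyz=[
    [0,0,-15],
    [0,0,-35],
    [15,-5,-40],
    [40,-12,-40],
    [70,-23,-40],
    [95,-32,-40],
    [109,-37,-40],
    [112,-38,-40],
    [112,-38,-40],
    [112,-38,-40],
  ],
  dr=[
    [0,0,0],
    [0,0,0],
    [0,0,0],
    [0,0,0],
    [0,0,0],
    [0,0,0],
    [0,0,0],
    [0,0,0],
    [0,0,0],
    [0,0,0],
  ],
)

```text
time: 3.48
position: [0.6362, -0.0376, 0.1582]
tool_rot: [3.084, 0.597, -0.002]
ft_force: [-0.1, 0.1, 1.6]
grip_width: 0.005
grip_force: 0.0
```

```bash
python3 rel.py; python3 - <<'E'
from h import *
s=get_state()
for n in("top","scene"):
    im=get_image(n); cv2.imwrite(f"pics/{n}2.png",cv2.resize(im[120:330,150:430,::-1],None,fx=2.5,fy=2.5))
    for c,a,w in reds(im): print(n,c,a,on(n,c,.107).round(4),on(n,c,.1).round(4))
E
```

```text
3.4833 [ 0.6362 -0.0376  0.1582] [-0.1  0.1  1.6]
[[ 0.928  0.373 -0.001]
 [ 0.373 -0.928 -0.001]
 [-0.001  0.    -1.   ]]
A [  1.6   2.2 -11.8]
B [-72.4 -91.2 -11.8]
C [-186.1  -55.   -11.6]
D [-112.8   38.6  -11.7]
top [277.4 140.6] 588 [[0.7254 0.019  0.107 ]] [[0.7275 0.019  0.1   ]]
top [278.9 251.4] 45 [[0.5345 0.0192 0.107 ]] [[0.5345 0.0192 0.1   ]]
top [325.6 305.8] 52 [[ 0.4433 -0.0569  0.107 ]] [[ 0.4423 -0.0578  0.1   ]]
scene [185.  173.5] 38 [[ 0.443  -0.0548  0.107 ]] [[ 0.4371 -0.0527  0.1   ]]
scene [185.5 226.6] 40 [[ 0.5511 -0.1173  0.107 ]] [[ 0.5463 -0.1158  0.1   ]]
scene [249.9 237.2] 32 [[ 0.6388 -0.0383  0.107 ]] [[ 0.635 -0.036  0.1  ]]
scene [307.6 261.8] 637 [[0.7386 0.0118 0.107 ]] [[0.7358 0.0145 0.1   ]]
```

View pics/scene2.png

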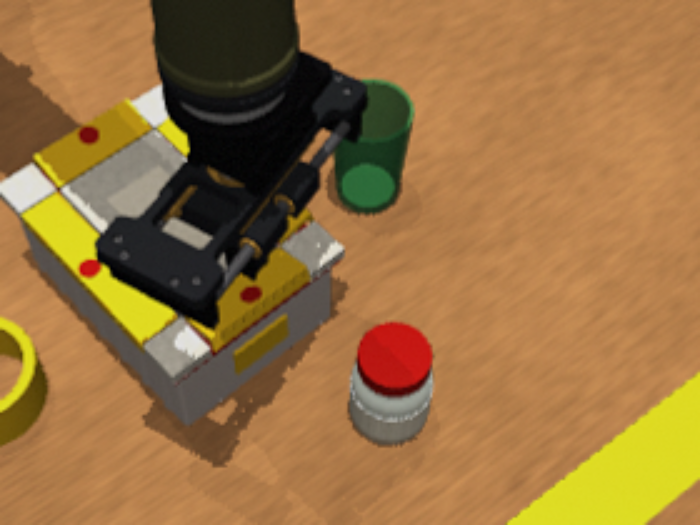

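D's section is flush: in the scene view its dot moved from (185,224) to (185,227), which is the 0.1 m level. I press A, then lift and move to B.

send_rows(
  xyz=[
    [2,2,12],
    [2,2,24],
    [2,2,29],
    [2,2,32],
    [2,2,34],
    [2,2,36],
    [2,2,38],
    [2,2,39],
    [2,2,40],
    [2,2,40],
  ],
  dr=[
    [0,0,0],
    [0,0,0],
    [0,0,0],
    [0,0,0],
    [0,0,0],
    [0,0,0],
    [0,0,0],
    [0,0,0],
    [0,0,0],
    [0,0,0],
  ],
)

```text
time: 4.42
position: [0.6393, -0.0376, 0.1183]
tool_rot: [-3.084, -0.598, 0.0]
ft_force: [-0.3, -0.9, 0.4]
grip_width: 0.005
grip_force: 0.0
```

send_rows(
  xyz=[
    [0,0,-15],
    [0,0,-35],
    [-12,-15,-40],
    [-30,-38,-40],
    [-48,-60,-40],
    [-64,-80,-40],
    [-72,-91,-40],
    [-74,-93,-40],
    [-74,-93,-40],
    [-74,-93,-40],
  ],
  dr=[
    [0,0,0],
    [0,0,0],
    [0,0,0],
    [0,0,0],
    [0,0,0],
    [0,0,0],
    [0,0,0],
    [0,0,0],
    [0,0,0],
    [0,0,0],
  ],
)

```text
time: 5.25
position: [0.537, 0.02, 0.1589]
tool_rot: [3.084, 0.597, 0.002]
ft_force: [0.2, -0.1, 0.6]
grip_width: 0.003
grip_force: 0.0
```

```bash
python3 rel.py; python3 - <<'E'
from h import *
for n in("top","scene"):
    im=get_image(n)
    for c,a,w in reds(im): print(n,c,a,on(n,c,.107).round(4),on(n,c,.1).round(4))
E
```

```text
5.25 [0.537  0.02   0.1589] [ 0.2 -0.1  0.6]
[[ 0.928  0.373  0.001]
 [ 0.373 -0.928 -0.   ]
 [ 0.001  0.001 -1.   ]]
A [ 72.2  92.6 -10.9]
B [ -1.8  -0.7 -11.1]
C [-115.5   35.5  -11.2]
D [-42.1 129.1 -11. ]
top [278.2 141.7] 662 [[0.7234 0.0177 0.107 ]] [[0.7255 0.0176 0.1   ]]
scene [184.9 173.6] 37 [[ 0.4431 -0.0551  0.107 ]] [[ 0.4372 -0.053   0.1   ]]
scene [244.1 184.7] 37 [[0.5349 0.0212 0.107 ]] [[0.53  0.024 0.1  ]]
scene [185.4 226.6] 38 [[ 0.5509 -0.1174  0.107 ]] [[ 0.5462 -0.116   0.1   ]]
scene [250.7 239.8] 43 [[ 0.6441 -0.0403  0.107 ]] [[ 0.6403 -0.038   0.1   ]]
scene [307.5 261.8] 636 [[0.7385 0.0116 0.107 ]] [[0.7357 0.0144 0.1   ]]
```

A's dot dropped to row 240, so it is shut. B is next, then C.

send_rows(
  xyz=[
    [-2,0,12],
    [-2,0,24],
    [-2,0,29],
    [-2,0,32],
    [-2,0,34],
    [-2,0,36],
    [-2,0,38],
    [-2,0,39],
    [-2,0,40],
    [-2,0,40],
  ],
  dr=[
    [0,0,0],
    [0,0,0],
    [0,0,0],
    [0,0,0],
    [0,0,0],
    [0,0,0],
    [0,0,0],
    [0,0,0],
    [0,0,0],
    [0,0,0],
  ],
)

```text
time: 6.18
position: [0.5342, 0.0199, 0.1184]
tool_rot: [3.084, 0.598, 0.0]
ft_force: [-0.2, -0.1, -0.5]
grip_width: 0.005
grip_force: 0.0
```

send_rows(
  xyz=[
    [0,0,-15],
    [0,0,-35],
    [-20,6,-40],
    [-45,14,-40],
    [-70,22,-40],
    [-95,30,-40],
    [-110,35,-40],
    [-113,36,-40],
    [-113,36,-40],
    [-113,36,-40],
  ],
  dr=[
    [0,0,0],
    [0,0,0],
    [0,0,0],
    [0,0,0],
    [0,0,0],
    [0,0,0],
    [0,0,0],
    [0,0,0],
    [0,0,0],
    [0,0,0],
  ],
)

```text
time: 7.02
position: [0.4437, -0.0551, 0.1589]
tool_rot: [3.084, 0.598, 0.002]
ft_force: [0.1, 0.3, 0.3]
grip_width: 0.003
grip_force: 0.0
```

```bash
python3 rel.py; python3 - <<'E'
from h import *
for n in("top","scene"):
    im=get_image(n)
    for c,a,w in reds(im): print(n,c,a,on(n,c,.107).round(4),on(n,c,.1).round(4))
E
```

```text
7.0167 [ 0.4437 -0.0551  0.1589] [0.1 0.3 0.3]
[[ 0.927  0.374  0.002]
 [ 0.374 -0.927  0.   ]
 [ 0.001  0.001 -1.   ]]
A [186.7  57.9 -10.8]
B [112.8 -35.5 -10.9]
C [ -1.    0.6 -11.1]
D [ 72.3  94.3 -10.9]
top [278.2 141.7] 660 [[0.7234 0.0177 0.107 ]] [[0.7255 0.0176 0.1   ]]
top [312.4 189.4] 48 [[ 0.6388 -0.0394  0.107 ]] [[ 0.6399 -0.0401  0.1   ]]
top [359.4 243. ] 53 [[ 0.5464 -0.1166  0.107 ]] [[ 0.5465 -0.118   0.1   ]]
top [277.7 251.4] 49 [[0.5345 0.0212 0.107 ]] [[0.5346 0.0212 0.1   ]]
scene [184.9 173.6] 37 [[ 0.4431 -0.0551  0.107 ]] [[ 0.4372 -0.053   0.1   ]]
scene [245.1 186.6] 32 [[0.5399 0.02   0.107 ]] [[0.5351 0.0229 0.1   ]]
scene [185.4 226.7] 39 [[ 0.5511 -0.1175  0.107 ]] [[ 0.5464 -0.1161  0.1   ]]
scene [250.7 239.8] 43 [[ 0.6441 -0.0403  0.107 ]] [[ 0.6403 -0.038   0.1   ]]
scene [307.6 261.8] 634 [[0.7386 0.0118 0.107 ]] [[0.7358 0.0145 0.1   ]]
```

B is shut as well. I press C, then lift up and clear.

send_rows(
  xyz=[
    [-1,0,12],
    [-1,0,24],
    [-1,0,29],
    [-1,0,32],
    [-1,0,34],
    [-1,0,36],
    [-1,0,38],
    [-1,0,39],
    [-1,0,40],
    [-1,0,40],
  ],
  dr=[
    [0,0,0],
    [0,0,0],
    [0,0,0],
    [0,0,0],
    [0,0,0],
    [0,0,0],
    [0,0,0],
    [0,0,0],
    [0,0,0],
    [0,0,0],
  ],
)

```text
time: 7.95
position: [0.442, -0.0561, 0.1185]
tool_rot: [3.084, 0.597, 0.001]
ft_force: [-0.4, 0.4, 0.1]
grip_width: 0.002
grip_force: 0.0
```

send_rows(
  xyz=[
    [0,0,-15],
    [0,0,-35],
    [0,0,-55],
    [0,0,-75],
    [0,0,-90],
    [0,0,-100],
    [0,0,-100],
    [0,0,-100],
    [0,0,-100],
    [0,0,-100],
  ],
  dr=[
    [0,0,0],
    [0,0,0],
    [0,0,0],
    [0,0,0],
    [0,0,0],
    [0,0,0],
    [0,0,0],
    [0,0,0],
    [0,0,0],
    [0,0,0],
  ],
)

```text
time: 8.78
position: [0.4411, -0.056, 0.2173]
tool_rot: [-3.083, -0.597, 0.003]
ft_force: [1.0, 0.8, 0.5]
grip_width: 0.004
grip_force: 0.0
```

```bash
python3 - <<'E'
from h import *
s=get_state();print(s["position"])
im=get_image("scene"); cv2.imwrite("pics/f.png",cv2.resize(im[120:330,100:380,::-1],None,fx=2.5,fy=2.5))
for c,a,w in reds(im): print(c,a,on("scene",c,.107).round(4),on("scene",c,.1).round(4))
E
```

```text
[ 0.4411239  -0.05595197  0.21726876]
[185.  175.2] 29 [[ 0.4467 -0.057   0.107 ]] [[ 0.4409 -0.0549  0.1   ]]
[245.1 186.6] 32 [[0.5399 0.02   0.107 ]] [[0.5351 0.0229 0.1   ]]
[185.4 226.5] 39 [[ 0.5508 -0.1173  0.107 ]] [[ 0.546  -0.1159  0.1   ]]
[250.7 239.8] 43 [[ 0.6441 -0.0403  0.107 ]] [[ 0.6403 -0.038   0.1   ]]
[307.6 261.8] 633 [[0.7386 0.0118 0.107 ]] [[0.7358 0.0145 0.1   ]]
```

View pics/f.png

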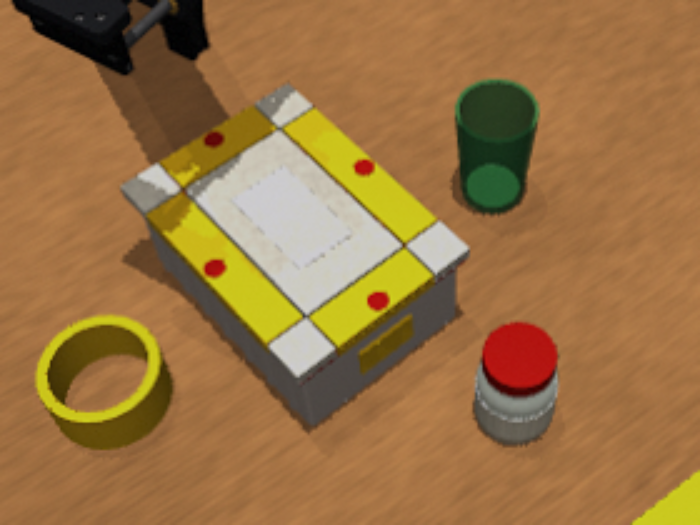

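All four sections are flush. In the crop the dots are at C (213,140), B (364,167), D (215,268) and A (377,300), and nothing else has moved.

```bash
python3 -c "
from bench import *
print(close_job())"
```

```text
the job is handed in; nothing more can be done
None
```

All four rim sections are pressed shut and look flush in the final picture, the box, tumbler, tape roll and jar show no visible movement, and I handed the job in at about 9 s; no verdict came back.

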